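# Refit the balance pan and hold its calibration key

### The job

The lab's precision balance has been cleaned and must go back together: from the glass slab, lower the pan support into the round well of the balance, post upwards, slip the spacer ring over its post down onto the plate, and set the weighing pan on top with its hub over the post, each lowered in (not dropped), sitting flat and let go. Then take the needle probe out of the instrument rack, reach its tip down through the small access hole in the top of the balance and press the recessed calibration key fully down, with the probe about upright. Finish while still holding the key down with the probe in the gripper, with the pan stack in place and untouched; leave the jars, the bottle, the knife and the other instruments where they are.

Things in the scene. Friction and masses are not known exactly. Their poses are not given: they have to be found in the camera images.
- well (a point): centre of the floor of the round well, 67 mm across and 10 mm deep, in the deck of the balance; floor 57 mm, deck 67 mm above the table. The balance is a fixed white housing with grey deck, 233 mm (its x) by 176 mm (its y) by 67 mm high, display and keys at its -x end; the well lies 35 mm to +x of its centre. Axes of the balance, z up
- key_hole (a point): centre of the mouth of the access hole in the deck, 67 mm above the table: a round hole 12 mm across with a thin steel bezel, 63 mm to -x and 56 mm to -y of the well's centre in the balance's axes. It goes straight down; the black key inside (9.6 mm across) has its top 10 mm below the deck. Axes of the balance, z up
- cal_key (a joint): travel of the calibration key in m: 0 when up, 0.004 fully down. A spring pushes it up: it starts to move at about 1.8 N and is fully down at about 4.6 N; it comes back up when let go
- key_top (a point): centre of the top of the calibration key, 10 mm below the deck when up; sinks with the key
- support_mid (a point): the pan support, aluminium, about 90 g: a round plate 62 mm across, 8 mm thick, its lower edge bevelled 3 mm, with a central post 16 mm in diameter rising 20 mm above it (28 mm in all). The point lies on its axis half-way up, 14 mm above its underside; z along the post. It starts plate down on the slab (slab top 8 mm above the table); grip it by the post
- spacer_mid (a point): the spacer, a plain aluminium ring 44 mm outside, 20 mm bore, 14 mm high, about 45 g. The point is its centre, 7 mm above its underside; z along its axis. It starts flat on the slab. Seated, it rests on the support's plate, around the post
- pan_mid (a point): the weighing pan, about 90 g: a steel disc 62 mm across, 5 mm thick, on a hub 36 mm outside, 20 mm bore, 8 mm high; 13 mm in all. The point is on its axis 6.5 mm above the hub's underside (the disc lies 1.5 to 6.5 mm above the point); z up. It starts on its hub on the slab. Seated, the hub rests on the spacer and the post reaches 6 mm up inside it
- probe_mid (a point): the needle probe, steel, 145 mm long, about 50 g, hanging needle down by its collar in a hole of the rack. From the tip up: needle 5 mm thick to 45 mm, neck 10 mm thick to 75, collar 20 mm across to 79, round handle 12 mm thick with grip rings to 145. The point is on its axis 72.5 mm above the tip; z from tip to handle. Grip the handle just above the collar
- rack: fixed instrument rack, aluminium, 200 mm long (its x) by 70 mm wide (its y); top plate at 82 mm above the table with three holes 13 mm across at x = -60, 0 and +60 mm on its centre line, one instrument in each, in any order. Origin at the centre of its underside
- slab: fixed greenish glass mixing slab 300 mm (its x) by 170 mm (its y) by 8 mm thick; origin at the centre of its underside. The three balance parts stand in any order in a row along its x, 92 mm apart, 15 mm to -y of its centre line; jars 1 and 2 at 62 mm to +y
- jar1: bystander: small powder jar with a white screw lid, 31 mm across and 35 mm high; origin at the centre of its underside; on the slab
- jar2: bystander: small powder jar with a white screw lid, 31 mm across and 35 mm high; origin at the centre of its underside; on the slab
- jar3: bystander: small powder jar with a white screw lid, 31 mm across and 35 mm high; origin at the centre of its underside; on the table beyond the balance
- bottle: bystander: white dropper bottle 45 mm across and 130 mm high, beyond the balance; origin at the centre of its underside
- brush: bystander in the rack: brush with a dark wooden handle, bristles upwards, its tip 150 mm above its origin (the top 157 mm above the table); origin at its lower end level, on its axis
- spatula: bystander in the rack: steel spatula with a flat blade 16 mm wide upwards, its top 156 mm above the table; origin at its lower end level, on its axis
- knife: bystander: slim steel knife 135 mm long, 8 mm thick, lying on the table beyond the balance; origin at the underside of the middle of its handle
Mind the look-alikes: they are no part of the job. Leave any black or brown look-alike of the part that bears support_mid alone.

How it is judged:
On the way, in this order (a step that is already met when the one before it is completed fails the run):
1. the pan support sits flat on the floor of the well, let go (z of support_mid in the frame of well between 0.0125 and 0.016 m and horizontal distance between support_mid and well below 0.0045 m and angle between support_mid's own z axis and vertical below 0.05 rad and contact force between each of the arm, the fingers and support below 0.05 N and linear speed of support below 0.02 m/s), for 0.2 s.
2. the spacer ring lies on the support's plate around the post, let go (z of support_mid in the frame of well between 0.0125 and 0.016 m and horizontal distance between support_mid and well below 0.0045 m and angle between each of support_mid, spacer_mid's own z axis and vertical below 0.05 rad and z of spacer_mid in the frame of well between 0.0135 and 0.017 m and horizontal distance between spacer_mid and well below 0.007 m and contact force between each of the arm, the fingers and spacer below 0.05 N and linear speed of spacer below 0.02 m/s), for 0.2 s.
3. the pan sits on the spacer with its hub over the post, let go (z of support_mid in the frame of well between 0.0125 and 0.016 m and horizontal distance between support_mid and well below 0.0045 m and angle between each of support_mid, spacer_mid, pan_mid's own z axis and vertical below 0.05 rad and z of spacer_mid in the frame of well between 0.0135 and 0.017 m and horizontal distance between each of spacer_mid, pan_mid and well below 0.007 m and z of pan_mid in the frame of well between 0.027 and 0.0305 m and contact force between each of the arm, the fingers and pan below 0.05 N and linear speed of pan below 0.02 m/s), for 0.2 s.
At the end, for the whole second after the job is handed in: support, spacer and pan stacked in the well at seated height (2 mm), centred within 4.5, 7 and 7 mm, level within 0.05 rad, still and untouched; the probe in the fingers, within 0.2 rad of upright, presses the key with over 1.5 N, at least 3 of its 4 mm down (all of step 3 and linear speed of each of support, spacer below 0.02 m/s and contact force between each of the arm, the fingers, probe and support below 0.05 N and contact force between each of the arm, the fingers, probe and spacer below 0.05 N and contact force between probe and pan below 0.05 N and value of joint cal_key above 0.003 m and contact force between probe and cal_key above 1.5 N and contact force between the fingers and probe above 2 N and angle between probe_mid's own z axis and vertical below 0.2 rad and contact force between each of the arm, the fingers and cal_key below 0.05 N); the arm keeps its last pose, push and grip.
It fails at once if a balance part or the probe is dropped or thrown (faster than 0.6 m/s with no finger on it) ((linear speed of support above 0.6 m/s and contact force between the fingers and support below 0.01 N) or (linear speed of spacer above 0.6 m/s and contact force between the fingers and spacer below 0.01 N) or (linear speed of pan above 0.6 m/s and contact force between the fingers and pan below 0.01 N) or (linear speed of probe above 0.6 m/s and contact force between the fingers and probe below 0.01 N)).
It fails at once if a jar, the bottle, the knife, the brush or the spatula is pushed away from its place (more than 25 mm) (distance of any of jar1, jar2, jar3, bottle, brush, spatula, knife from where it was at the start of the episode above 0.025 m).
It also fails if it takes over 72 s, if anything falls off the work surface, if the arm or the gripper's body presses on something with over 40 N, if the wrist force passes 120 N, or if a joint passes its speed limit or range.

### The arm

A 7-joint arm with a two-finger parallel gripper is mounted at the origin on the work surface. World frame = base frame: x ahead of the robot, y to its left, z up, the work surface at z = 0. Lengths are in m, angles in rad, forces in N, time in s.
With the tool pointing down it reaches from about 0.425 to 0.925 m from the base axis. Payload 6.8 kg.
Tool frame: the origin (TCP) lies on the mounting face of the last link; the fingertips stand 173 mm ahead of it and the grasp point (between the pads) lies 155 mm ahead of it; z points along the fingers, y is the line along which they close (so a half turn about z gives the same grasp; the last joint's range is limited). The gripper opens to 85 mm and grips with 20 to 120 N. Pads are 22 mm wide; open, the fingers measure 114 mm over their backs; the gripper's body (76 mm by 85 mm) begins 54 mm behind the grasp point. The pads swing forward as they close: fully open they stand 13 mm farther back than shut.
Start: joints at [-1.404, 0.477, 0.022, 1.555, -0.011, 1.109, -0.083], TCP at [0.183, 0.65, 0.405] pointing down, gripper open.
Joint ranges: [-2.96, 2.96], [-0.34, 2.1], [-1.41, 1.46], [0.24, 2.44], [-1.37, 4.51], [0.17, 1.92], [-2.96, 2.96]. Speed limits (rad/s): [2.39, 2.39, 3.14, 3.14, 3.14, 3.14, 3.14].

### API

Orientations are given as a rotation vector (axis times angle).
In Python, from bench import r gives the robot as it stands.
- The arm moves only by the tool carry_out, never from a script. Its argument "moves" is a list of rows, each a list of 5 numbers: the shift along the tool's x, y, z in m, then the turn about the tool's z in rad, then the finger opening in m, from 0 to 0.0854. In form: [[dx, dy, dz, roll, claw], ...]. A call has exactly 8 rows; each row is the pose to reach, as a shift and turn from the pose commanded when the call began, along the tool's axes at that moment; what a row does not reach only later rows make up. A row lasts 1/10 s, in which the tool goes at most 50 mm and 8.59 degrees, less where a joint would pass 70% of its speed; a pose out of reach is approached as far as the arm can. A call with a gripper value outside its range is refused whole. The fingers move at their own pace and stop on an object; "force" is the grip in N (left out, the last holds). Time passes only in rows, so rows that repeat a pose let the fingers close, or fill a call up. It gives the time, the measured TCP pose, the force, the opening and the grip force at its end, in the units of the state.
- r.get_obs(): the state, without advancing time (a new reading comes with each control period).
- r.grab_frame(name): name is "scene" or "top" or "wrist"; returns the picture (480x640x3 uint8, red, green, blue); there is no depth.
- r.calibration(name): a dict with "fx", "fy", "cx", "cy" (pixels), "rvec" (rotation vector, rad) and "tvec" (3), from world to camera coordinates, as OpenCV has them. Camera axes: x right, y down, z forward; pixel columns grow to the right and rows downward; lengths in m; the calibration is good to about 2 mm. A picture is of the moment at which its call begins: read the wrist's pose just before it. calibration takes no time and is no camera call; for the wrist camera it gives the pose at the moment of the call.
- r.hand_in(): hands the job in; it is judged then, once.
The state is a dict: "clock": time; "joints": joint angles; "qvel": joint speeds; "tau": joint torques, N m; "tcp_pos": TCP position; "orientation": TCP orientation; "contact_force": force on the tool from outside, world axes, zero at the start; "moment": the same for the moment, N m; "grip_width": finger opening in m; "gripper_force": force on a finger pad.
Only numpy, scipy, OpenCV 4.12 (cv2) and the standard library are available. Lean on these libraries where they do the work, as an engineer would, in place of code of your own. Each camera call takes 0.05 s, during which the arm holds its last target. There are 200 camera calls.

## Working session

There is one attempt and no reset: what is moved stays moved. The work goes in short steps, Python scripts to look and compute and a tool call to move; the robot and the scene stay as the last step left them, time stands still between calls to the robot, and variables do not carry over. Pictures are saved under pics/ and viewed, at most 10 in all, crops included, and the job is handed in when it is done.

Besides the shell and the picture viewer there is one more tool, called as name(argument=value, ...) on one line, values as JSON. carry_out: Moves the arm, as the interface text tells. Its arguments: {"type":"object","properties":{"moves":{"type":"array","items":{"type":"array","items":{"type":"number"}}},"force":{"type":"number"}},"required":["moves"]}

```bash
mkdir -p pics; ls; python3 - <<'E'
from bench import r
import cv2,numpy as np
o=r.get_obs();print(o)
for n in("top","scene"):
    im=r.grab_frame(n);cv2.imwrite(f"pics/{n}0.png",im[:,:,::-1]);c=r.calibration(n);print(n,c)
print(r.calibration("wrist"))
E
```

```text
pics
{'clock': 0.0, 'joints': array([-1.40410858,  0.47780311,  0.02232396,  1.55642862, -0.01152435,
        1.10927966, -0.08310199]), 'qvel': array([ 0.0022452 ,  0.0008707 ,  0.00082814,  0.00168121,  0.00049167,
       -0.00067278, -0.00140639]), 'tau': array([-1.31956956e-03, -5.96461451e+01,  1.60754632e+00, -2.81196535e+01,
        1.24126548e-02,  9.42965678e-03, -4.78269286e-06]), 'tcp_pos': array([0.18306348, 0.64942648, 0.40373274]), 'orientation': array([-4.30223456e-01, -3.11185033e+00,  2.80468187e-03]), 'contact_force': array([-0.42798608, -0.24513493, -0.97152068]), 'moment': array([ 0.01843161, -0.03366432,  0.03806323]), 'gripper_force': 0.0, 'grip_width': 0.08576301006465795}
top {'fx': 599.9668578780477, 'fy': 599.9668578780477, 'cx': 321.7874136270395, 'cy': 235.4854562554834, 'rvec': array([ 2.07418158, -2.12859929,  0.23440164]), 'tvec': array([-0.03632951,  0.5360351 ,  1.42989721])}
scene {'fx': 624.391913507269, 'fy': 624.391913507269, 'cx': 330.18270935863393, 'cy': 243.46592796490674, 'rvec': array([ 1.05123082,  2.45782606, -0.99485228]), 'tvec': array([ 0.39749888, -0.18587506,  1.63324015])}
{'fx': 365.1813829922288, 'fy': 365.1813829922288, 'cx': 319.70136087140475, 'cy': 232.81314594216468, 'rvec': array([-2.3039926 , -1.74277952, -0.26099197]), 'tvec': array([-0.67404579, -0.03842032,  0.38112271])}
```

View pics/top0.png

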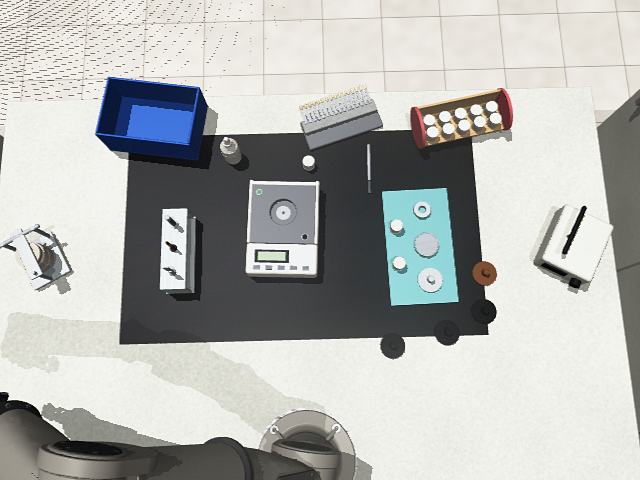

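View pics/scene0.png

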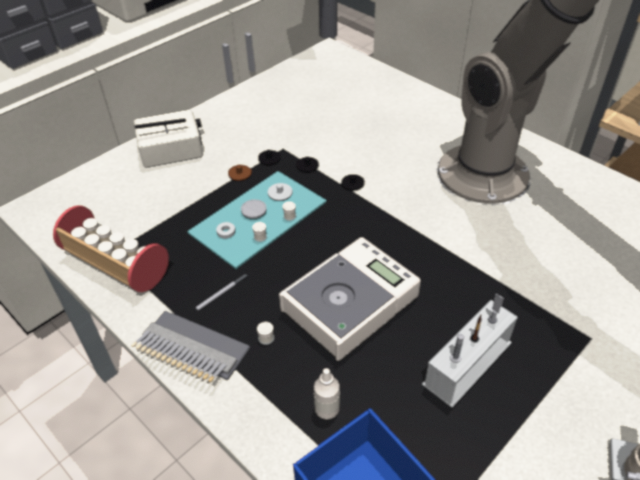

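The top view shows the well near (283,212) and the key hole near (304,237). On the slab are the support (431,280), pan (427,244) and spacer (422,210). The rack instruments are at (170..174, 221..271), so I'll enlarge there to tell them apart.

```bash
cat > h.py <<'E'
from bench import r
import cv2,numpy as np
from scipy.spatial.transform import Rotation as R
def world(cal,uv,z):
    K=np.array([[cal['fx'],0,cal['cx']],[0,cal['fy'],cal['cy']],[0,0,1]])
    M=R.from_rotvec(cal['rvec']).as_matrix();c=-M.T@cal['tvec']
    d=M.T@np.linalg.solve(K,[*uv,1]);return c+d*(z-c[2])/d[2]
def proj(cal,p):
    K=np.array([[cal['fx'],0,cal['cx']],[0,cal['fy'],cal['cy']],[0,0,1]])
    q=K@(R.from_rotvec(cal['rvec']).apply(p)+cal['tvec']);return (q[:2]/q[2]).round(1)
def go(target,yaw=None):
    """tool-frame shift to bring TCP to target xyz; roll so tool y axis is at world angle yaw"""
    o=r.get_obs();T=R.from_rotvec(o['orientation']);d=T.inv().apply(np.array(target)-o['tcp_pos'])
    y=T.as_matrix()[:,1];cur=np.arctan2(y[1],y[0]);out=""
    if yaw is not None:
        a=(cur-yaw+np.pi/2)%np.pi-np.pi/2;out=f"roll {a:.3f}"   # tool z down: +roll reduces world yaw
    print("tcp",o['tcp_pos'].round(4),"yaw",round(cur,3),"tilt",T.as_matrix()[:2,2].round(4),"shift",d.round(4),out,"t",round(o['clock'],2))
E
python3 - <<'E'
from h import *
c=r.calibration("top")
for n,uv,z in [("well",(283,212),.057),("hole",(304,237),.067),("sup",(431,280),.03),("pan",(427,244),.021),("spc",(422,210),.022),("i1",(173.5,221),.12),("i2",(172,247),.12),("i3",(170,271),.12),
 ("slabTL",(382,191),.008),("slabTR",(446,188),.008),("slabBL",(391,304.5),.008),("slabBR",(458,301),.008),("balTL",(249,181),.067),("balTR",(319,181),.067),("balBL",(246,275),.067),("balBR",(317,276),.067)]: print(n,world(c,uv,z).round(3))
t=cv2.imread("pics/top0.png");s=cv2.imread("pics/scene0.png")
a=cv2.resize(t[195:300,150:210],None,fx=5,fy=5,interpolation=2);b=cv2.resize(s[280:385,420:530],None,fx=5,fy=5,interpolation=2)
cv2.imwrite("pics/c1.png",cv2.hconcat([a[:,:240],b[:,:]]))
go([.5,0,.4],np.pi/2)
E
```

```text
well [0.599 0.046 0.057]
hole [ 0.531 -0.006  0.067]
sup [ 0.421 -0.319  0.03 ]
pan [ 0.515 -0.317  0.021]
spc [ 0.604 -0.31   0.022]
i1 [0.566 0.304 0.12 ]
i2 [0.503 0.306 0.12 ]
i3 [0.445 0.309 0.12 ]
slabTL [ 0.662 -0.211  0.008]
slabTR [ 0.666 -0.378  0.008]
slabBL [ 0.365 -0.219  0.008]
slabBR [ 0.369 -0.387  0.008]
balTL [0.679 0.13  0.067]
balTR [ 0.675 -0.047  0.067]
balBL [0.44  0.137 0.067]
balBR [ 0.433 -0.036  0.067]
tcp [0.1831 0.6494 0.4038] yaw 1.296 tilt [-0.0003 -0.0016] shift [-0.4812 -0.5391  0.0048] roll -0.275 t 0.1
```

View pics/c1.png

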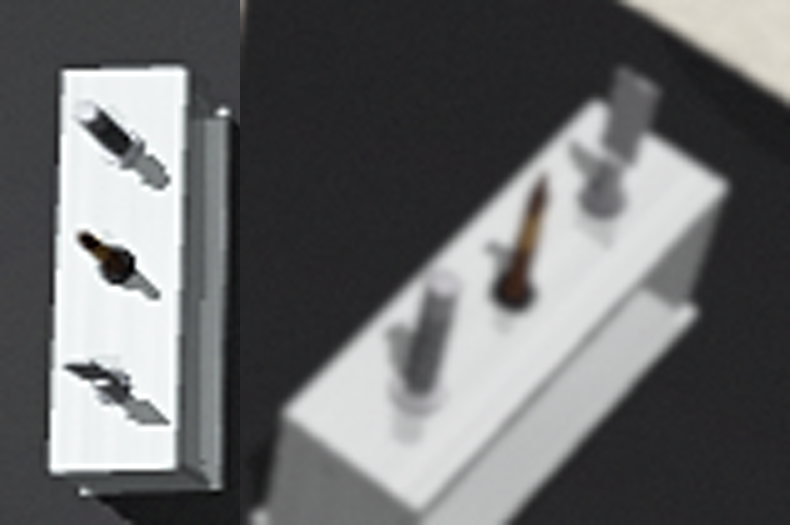

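The probe is the far instrument in the rack: it has a round ribbed handle and its collar is near top-view (176,226). The brush is in the middle and the spatula is nearest the robot. I'm heading for the support.

carry_out(moves=[[-0.475,-0.333,0,-0.275,0.05],[-0.475,-0.333,0,-0.275,0.05],[-0.475,-0.333,0,-0.275,0.05],[-0.475,-0.333,0,-0.275,0.05],[-0.475,-0.333,0,-0.275,0.05],[-0.475,-0.333,0,-0.275,0.05],[-0.475,-0.333,0,-0.275,0.05],[-0.475,-0.333,0,-0.275,0.05]], force=40)

```text
clock: 0.9
tcp_pos: [0.4369, 0.3379, 0.4046]
orientation: [0.0, -3.141, 0.0]
contact_force: [1.2, -0.0, 0.6]
grip_width: 0.05
gripper_force: 0.0
```

```bash
python3 - <<'E'
from h import *
go([.421,-.319,.30],1.6)
c=r.calibration("wrist");print((-R.from_rotvec(c['rvec']).inv().apply(c['tvec'])).round(3))
E
```

```text
tcp [0.4369 0.3379 0.4046] yaw 1.571 tilt [-0.0002 -0.0001] shift [ 0.0161 -0.6569  0.1046] roll -0.029 t 0.9
[0.362 0.338 0.374]
```

carry_out(moves=[[-0.06,-0.4,0.0,0,0.05],[-0.06,-0.4,0.0,0,0.05],[-0.06,-0.4,0.0,0,0.05],[-0.06,-0.4,0.0,0,0.05],[-0.06,-0.4,0.0,0,0.05],[-0.06,-0.4,0.0,0,0.05],[-0.06,-0.4,0.0,0,0.05],[-0.06,-0.4,0.0,0,0.05]])

```text
clock: 1.7
tcp_pos: [0.4952, -0.0577, 0.4047]
orientation: [-0.001, 3.142, 0.0]
contact_force: [1.3, 0.1, 0.4]
grip_width: 0.05
gripper_force: 0.0
```

```bash
python3 - <<'E'
from h import *
go([.44,-.319,.34],1.6)
E
```

```text
tcp [ 0.4952 -0.0577  0.4047] yaw 1.571 tilt [0.     0.0002] shift [ 0.0553 -0.2613  0.0646] roll -0.029 t 1.7
```

```bash
python3 - <<'E'
from h import *
c=r.calibration("wrist");im=r.grab_frame("wrist");cv2.imwrite("pics/w1.png",im[:,:,::-1]);np.save("w1.npy",c)
print(proj(c,[.599,.046,.067]),proj(c,[.531,-.006,.067]))
E
```

```text
[429.  317.1] [377.6 249.7]
```

carry_out(moves=[[0.055,-0.261,0.05,-0.03,0.05],[0.055,-0.261,0.05,-0.03,0.05],[0.055,-0.261,0.05,-0.03,0.05],[0.055,-0.261,0.05,-0.03,0.05],[0.055,-0.261,0.05,-0.03,0.05],[0.055,-0.261,0.05,-0.03,0.05],[0.055,-0.261,0.05,-0.03,0.05],[0.055,-0.261,0.05,-0.03,0.05]])

```text
clock: 2.55
tcp_pos: [0.4406, -0.3164, 0.3543]
orientation: [0.046, -3.14, -0.001]
contact_force: [-0.0, 0.2, 0.3]
grip_width: 0.0498
gripper_force: 0.0
```

```bash
python3 - <<'E'
from h import *
c=r.calibration("wrist");im=r.grab_frame("wrist");cv2.imwrite("pics/w2.png",im[:,:,::-1]);np.save("w2.npy",c)
for p in [.421,-.319,.036],[.515,-.317,.021],[.604,-.31,.022]:print(proj(c,p))
a=cv2.imread("pics/w1.png");b=im[:,:,::-1]
cv2.imwrite("pics/w12.png",cv2.resize(cv2.vconcat([a,b]),None,fx=.62,fy=.62,interpolation=3))
go([0.421,-.319,.2],1.6)
E
```

```text
[316.9 193. ]
[316.5 291.4]
[321.3 374.2]
tcp [ 0.441  -0.3156  0.3545] yaw 1.602 tilt [-0.0003  0.001 ] shift [ 0.0201 -0.0029  0.1545] roll 0.002 t 2.6
```

View pics/w12.png

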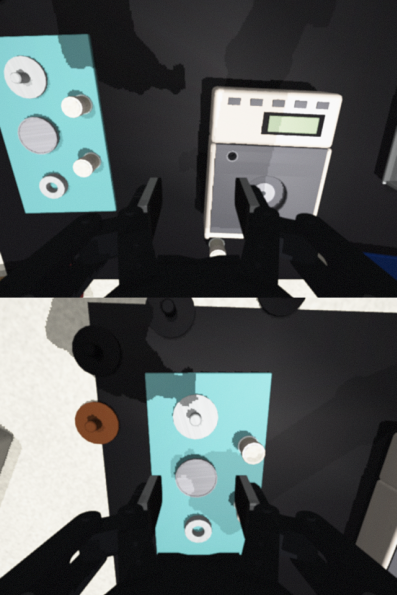

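The wrist picture shows the support post at about (314,193) full scale, the pan near (316,289), the spacer near (319,375) and the key hole in w1 at (374,252). That agrees with the top view to within a few mm. I'll fit circles for accuracy.

```bash
cat >> h.py <<'E'
def circ(im,cal,p,rad,tol=.15,win=60,edge=40):
    """Hough circle near projected world point p, radius rad (m); returns world centre at height p[2]"""
    u,v=proj(cal,p).astype(int);z=abs((R.from_rotvec(cal['rvec']).apply(p)+cal['tvec'])[2]);rp=cal['fx']*rad/z
    w=int(rp+win*.5);x0,y0=max(u-w,0),max(v-w,0);g=cv2.cvtColor(im[y0:v+w,x0:u+w],cv2.COLOR_RGB2GRAY)
    s=4;g=cv2.GaussianBlur(cv2.resize(g,None,fx=s,fy=s,interpolation=2),(0,0),2.5)
    C=cv2.HoughCircles(g,cv2.HOUGH_GRADIENT,1.5,10,param1=edge,param2=15,minRadius=int(rp*s*(1-tol)),maxRadius=int(rp*s*(1+tol)))
    if C is None: print("none");return
    for c in C[0][:3]:
        uv=(c[:2]+.5)/s-.5+[x0,y0];print("uv",uv.round(1),"r",(c[2]/s*z/cal['fx']*1e3).round(1),"exp",rad*1e3,world(cal,uv,p[2]).round(4))
E
python3 - <<'E'
from h import *
c=np.load("w2.npy",allow_pickle=True).item();im=cv2.imread("pics/w2.png")[:,:,::-1].copy()
for n,p,q in[("plate",[.421,-.319,.016],.031),("post",[.421,-.319,.036],.008),("pan",[.515,-.317,.021],.031),("spc",[.604,-.31,.022],.022)]:print(n);circ(im,c,p,q,win=30)
c=np.load("w1.npy",allow_pickle=True).item();im=cv2.imread("pics/w1.png")[:,:,::-1].copy()
print("hole");circ(im,c,[.531,-.006,.067],.006,.5,win=30)
c=r.calibration("top");im=cv2.imread("pics/top0.png")[:,:,::-1].copy()
for n,p,q in[("plate",[.421,-.319,.016],.031),("pan",[.515,-.317,.021],.031),("spc",[.604,-.31,.022],.022),("well",[.599,.046,.067],.0335),("hole",[.531,-.006,.067],.006)]:print(n);circ(im,c,p,q,win=10)
E
```

```text
plate
uv [314.6 192.7] r 31.1 exp 31.0 [ 0.4247 -0.321   0.016 ]
uv [312.7 188.6] r 30.0 exp 31.0 [ 0.4212 -0.3227  0.016 ]
uv [313.1 194.9] r 33.2 exp 31.0 [ 0.4267 -0.3222  0.016 ]
post
uv [314.1 194.4] r 8.4 exp 8.0 [ 0.4223 -0.3212  0.036 ]
uv [315.2 197.1] r 8.4 exp 8.0 [ 0.4244 -0.3202  0.036 ]
uv [309.9 188.1] r 7.7 exp 8.0 [ 0.4172 -0.3246  0.036 ]
pan
uv [316.2 295.3] r 32.2 exp 31.0 [ 0.519  -0.3172  0.021 ]
uv [318.8 290.4] r 27.2 exp 31.0 [ 0.514  -0.3149  0.021 ]
uv [312.8 284.4] r 29.9 exp 31.0 [ 0.5081 -0.3205  0.021 ]
spc
uv [319.4 383.3] r 24.9 exp 22.0 [ 0.6148 -0.3115  0.022 ]
uv [315.7 373.2] r 24.9 exp 22.0 [ 0.603  -0.3155  0.022 ]
uv [319.1 372.8] r 22.3 exp 22.0 [ 0.6025 -0.3122  0.022 ]
hole
uv [373.1 252.6] r 7.3 exp 6.0 [ 0.5337 -0.0099  0.067 ]
uv [376.4 252.2] r 6.8 exp 6.0 [ 0.5334 -0.0069  0.067 ]
uv [373.4 249.6] r 7.6 exp 6.0 [ 0.5309 -0.0097  0.067 ]
plate
uv [429.4 278.9] r 29.4 exp 31.0 [ 0.4258 -0.3181  0.016 ]
uv [430.9 281.2] r 29.4 exp 31.0 [ 0.42   -0.3215  0.016 ]
uv [429.4 276.3] r 34.6 exp 31.0 [ 0.4324 -0.3185  0.016 ]
pan
uv [426.7 243.4] r 30.8 exp 31.0 [ 0.5161 -0.3162  0.021 ]
uv [427.1 246.1] r 30.8 exp 31.0 [ 0.5093 -0.3167  0.021 ]
uv [424.1 245.7] r 32.8 exp 31.0 [ 0.5105 -0.3091  0.021 ]
spc
uv [421.9 208.8] r 20.3 exp 22.0 [ 0.6072 -0.3096  0.022 ]
uv [423.1 211.4] r 20.3 exp 22.0 [ 0.6002 -0.3121  0.022 ]
uv [421.6 213.7] r 21.3 exp 22.0 [ 0.5943 -0.3078  0.022 ]
well
uv [283.3 212.4] r 35.3 exp 33.5 [0.5949 0.0443 0.067 ]
uv [284.4 215.4] r 37.5 exp 33.5 [0.5871 0.0416 0.067 ]
uv [280.7 211.3] r 29.3 exp 33.5 [0.598  0.0508 0.067 ]
hole
uv [304.4 236.3] r 6.1 exp 6.0 [ 0.5324 -0.0073  0.067 ]
```

carry_out(moves=[[0.017,-0.005,0.04,0,0.05],[0.017,-0.005,0.08,0,0.05],[0.017,-0.005,0.12,0,0.05],[0.017,-0.005,0.145,0,0.05],[0.017,-0.005,0.161,0,0.05],[0.017,-0.005,0.161,0,0.05],[0.017,-0.005,0.161,0,0.05],[0.017,-0.005,0.161,0,0.05]])

```text
clock: 3.4
tcp_pos: [0.4246, -0.322, 0.1949]
orientation: [-0.049, 3.139, -0.001]
contact_force: [0.6, -0.3, -0.0]
grip_width: 0.0501
gripper_force: 0.0
```

```bash
python3 - <<'E'
from h import *
c=r.calibration("wrist");im=r.grab_frame("wrist");cv2.imwrite("pics/w3.png",im[:,:,::-1]);go([.424,-.321,.193],1.6)
print(proj(c,[.424,-.321,.036]))
circ(im,c,[.424,-.321,.016],.031);circ(im,c,[.424,-.321,.036],.008)
E
```

```text
tcp [ 0.4244 -0.3222  0.1949] yaw 1.602 tilt [ 0.0021 -0.0008] shift [0.0004 0.0012 0.0019] roll 0.002 t 3.45
[322.3 315.8]
uv [322.8 302.6] r 32.7 exp 31.0 [ 0.4288 -0.3205  0.016 ]
uv [323.2 299.9] r 31.7 exp 31.0 [ 0.4275 -0.3204  0.016 ]
uv [323.6 294.7] r 30.8 exp 31.0 [ 0.4249 -0.3203  0.016 ]
uv [323.2 298.2] r 7.5 exp 8.0 [ 0.4162 -0.3209  0.036 ]
uv [324.3 316.2] r 7.2 exp 8.0 [ 0.4241 -0.3202  0.036 ]
uv [321.3 301.2] r 8.7 exp 8.0 [ 0.4175 -0.3216  0.036 ]
```

View pics/w3.png

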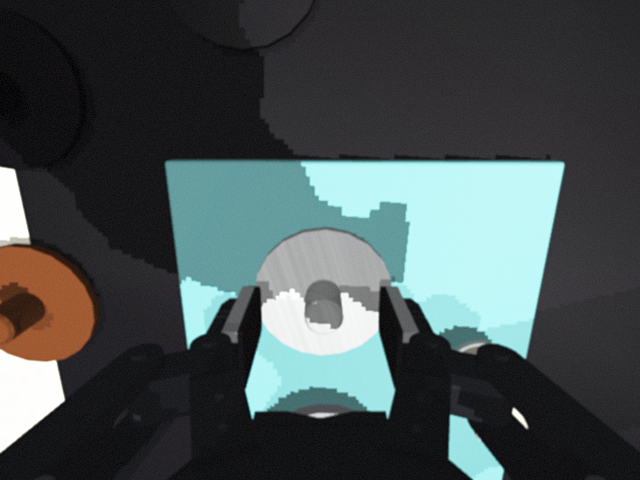

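The post sits between the pads with its top at about (324,316), which matches x=0.424. I'll close and lift.

carry_out(moves=[[0,0.001,0.001,0,0.0],[0,0.001,0.001,0,0.0],[0,0.001,0.001,0,0.0],[0,0.001,0.001,0,0.0],[0,0.001,0.001,0,0.0],[0,0.001,0.001,0,0.0],[0,0.001,-0.02,0,0.0],[0,0.001,-0.06,0,0.0]])

```text
clock: 4.25
tcp_pos: [0.4227, -0.3204, 0.2522]
orientation: [0.047, -3.136, -0.004]
contact_force: [0.5, -0.3, -0.2]
grip_width: 0.0139
gripper_force: 39.1
```

```bash
python3 - <<'E'
from h import *
go([.5,-.0,.34],1.571)
E
```

```text
tcp [ 0.4227 -0.3204  0.2522] yaw 1.601 tilt [-0.0053  0.0027] shift [-0.0865  0.3182 -0.0874] roll 0.030 t 4.25
```

carry_out(moves=[[-0.02,0.04,-0.04,0.03,0.0],[-0.05,0.08,-0.07,0.03,0.0],[-0.08,0.12,-0.1,0.03,0.0],[-0.1,0.16,-0.108,0.03,0.0],[-0.13,0.2,-0.108,0.03,0.0],[-0.16,0.24,-0.108,0.03,0.0],[-0.19,0.28,-0.108,0.03,0.0],[-0.22,0.32,-0.108,0.03,0.0]])

```text
clock: 5.05
tcp_pos: [0.6233, -0.009, 0.3617]
orientation: [0.0, -3.141, -0.0]
contact_force: [1.2, -0.4, -0.9]
grip_width: 0.014
gripper_force: 39.2
```

carry_out(moves=[[-0.02,0.03,0,0,0],[-0.02,0.04,0,0,0],[-0.02,0.04,0,0,0],[-0.02,0.04,0,0,0],[-0.02,0.04,0,0,0],[-0.02,0.04,0,0,0],[-0.02,0.04,0,0,0],[-0.02,0.04,0,0,0]])

```text
clock: 5.85
tcp_pos: [0.6425, 0.0286, 0.3618]
orientation: [0.001, 3.141, 0.0]
contact_force: [0.1, -0.8, -1.2]
grip_width: 0.0141
gripper_force: 39.2
```

```bash
python3 - <<'E'
from h import *
go([.597,.047,.30],1.571)
c=r.calibration("wrist");im=r.grab_frame("wrist");cv2.imwrite("pics/w4.png",im[:,:,::-1]);np.save("w4.npy",c)
for p,q in([.597,.047,.067],.0335),([.597,.047,.057],.0335),([.533,-.008,.067],.006):print(proj(c,p));circ(im,c,p,q,win=30)
E
```

```text
tcp [0.6425 0.0286 0.3618] yaw 1.57 tilt [0.0001 0.0001] shift [0.0455 0.0184 0.0618] roll -0.001 t 5.85
[345.3 163.1]
uv [340.4 162.2] r 34.7 exp 33.5 [0.5964 0.0435 0.067 ]
uv [339.3 158.1] r 31.2 exp 33.5 [0.5935 0.0427 0.067 ]
uv [337.8 162.9] r 36.3 exp 33.5 [0.5969 0.0417 0.067 ]
[344.4 161.5]
uv [340.1 162.7] r 35.9 exp 33.5 [0.5978 0.0438 0.057 ]
uv [341.2 160.4] r 34.4 exp 33.5 [0.5962 0.0446 0.057 ]
uv [336.7 158.6] r 33.6 exp 33.5 [0.5948 0.0413 0.057 ]
[264.3  65.8]
uv [262.7  64.1] r 6.7 exp 6.0 [ 0.5319 -0.009   0.067 ]
uv [264.9  62.6] r 6.7 exp 6.0 [ 0.531  -0.0075  0.067 ]
uv [259.7  64.1] r 6.7 exp 6.0 [ 0.5319 -0.011   0.067 ]
```

View pics/w4.png

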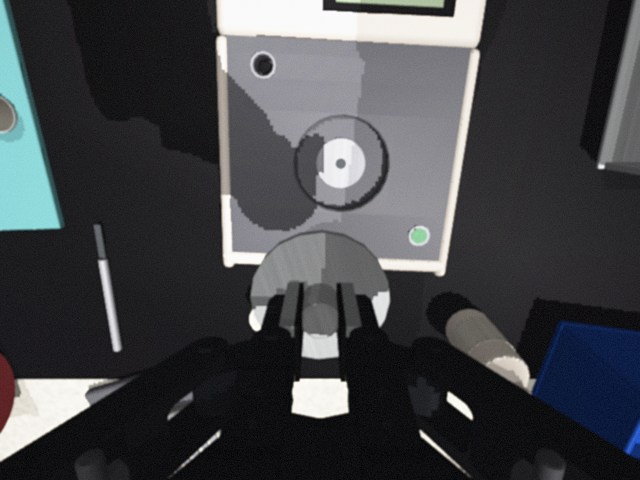

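The picture shows the well's centre dot at (341,163), the key hole at (263,65), and the held plate spanning columns 250 to 390 with its near edge at row 231.

```bash
python3 - <<'E'
from h import *
c=np.load("w4.npy",allow_pickle=True).item();t=np.array([.6425,.0286,.3618])
print("well",world(c,(341,163),.057),"rim",world(c,(341.5,162),.067),"hole",world(c,(263,65),.067))
for d in [(-.031,0,-.178),(0,.031,-.178),(0,-.031,-.178)]:print(proj(c,t+d))
print("near edge",world(c,(320,231),t[2]-.178)-t, world(c,(320,231),t[2]-.183)-t)
for u in(250,390):print(world(c,(u,292),t[2]-.178)-t)
go([.598,.045,.26],1.571)
E
```

```text
well [0.5980744  0.04451638 0.057     ] rim [0.59624674 0.04429517 0.067     ] hole [ 0.53250931 -0.00885763  0.067     ]
[319.4 229.2]
[388.8 295.4]
[250.3 295.6]
near edge [-0.03019921  0.00025777 -0.178     ] [-0.02867746  0.00025613 -0.183     ]
[-0.00178364 -0.03104362 -0.178     ]
[-0.00168398  0.03145703 -0.178     ]
tcp [0.6426 0.0288 0.3618] yaw 1.57 tilt [0.0001 0.0001] shift [0.0446 0.0162 0.1018] roll -0.001 t 5.9
```

carry_out(moves=[[0.03,0.012,0.03,0,0],[0.045,0.016,0.07,0,0],[0.045,0.016,0.095,0,0],[0.045,0.016,0.1,0,0],[0.045,0.016,0.103,0,0],[0.045,0.016,0.106,0,0],[0.045,0.016,0.109,0,0],[0.045,0.016,0.111,0,0]])

```text
clock: 6.7
tcp_pos: [0.5982, 0.0451, 0.2514]
orientation: [0.0, 3.14, 0.001]
contact_force: [-0.3, 0.6, -1.1]
grip_width: 0.0141
gripper_force: 39.2
```

```bash
python3 - <<'E'
from h import *
go([.5972,.0445,.243],1.571);print(r.get_obs()['contact_force'])
c=r.calibration("wrist");im=r.grab_frame("wrist");cv2.imwrite("pics/w5.png",cv2.resize(im[200:420,180:460,::-1],None,fx=2.8,fy=2.8))
E
```

```text
tcp [0.5982 0.0451 0.2514] yaw 1.571 tilt [0.0017 0.0003] shift [ 0.001  -0.0006  0.0084] roll -0.000 t 6.7
[-0.29260362  0.56572904 -1.0895969 ]
```

View pics/w5.png

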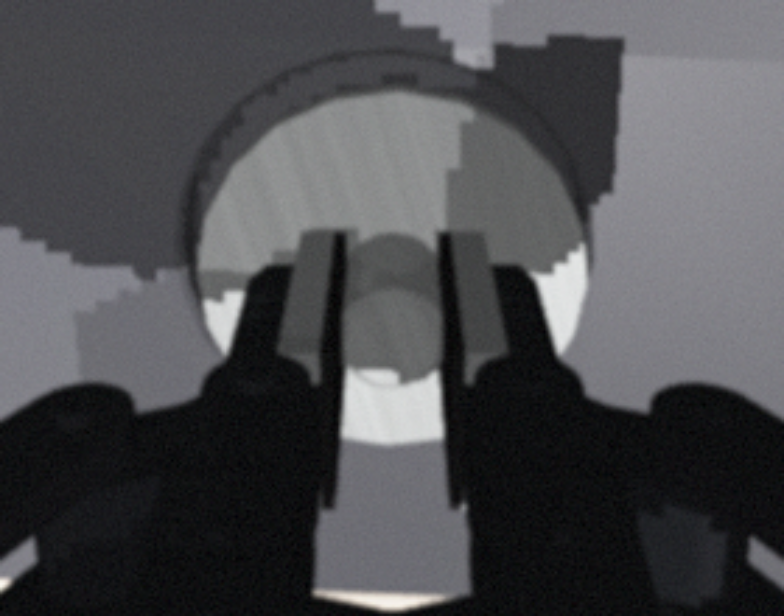

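The plate is centred over the well to within about 1 mm (rim columns 183 to 590, plate 195 to 588). I'll nudge it and lower.

carry_out(moves=[[0.001,-0.0006,0,0,0],[0.001,-0.0006,0.001,0,0],[0.001,-0.0006,0.003,0,0],[0.001,-0.0006,0.005,0,0],[0.001,-0.0006,0.007,0,0],[0.001,-0.0006,0.008,0,0],[0.001,-0.0006,0.009,0,0],[0.001,-0.0006,0.009,0,0]])

```text
clock: 7.55
tcp_pos: [0.5966, 0.0445, 0.2423]
orientation: [0.0, -3.141, -0.001]
contact_force: [-2.9, -1.1, 5.9]
grip_width: 0.014
gripper_force: 40.0
```

```bash
python3 - <<'E'
from h import *
go([.5972,.0445,.243],1.571);print(r.get_obs()['contact_force'])
E
```

```text
tcp [0.5966 0.0445 0.2423] yaw 1.571 tilt [-0.0004  0.0004] shift [-0.0006 -0.     -0.0007] roll -0.000 t 7.55
[-2.87690376 -1.09161504  5.90809184]
```

carry_out(moves=[[0,0,-0.0005,0,0.05],[0,0,-0.0005,0,0.05],[0,0,-0.0005,0,0.05],[0,0,-0.0005,0,0.05],[0,0,-0.0005,0,0.05],[0,0,-0.03,0,0.06],[0,0,-0.07,0,0.06],[-0.03,0,-0.11,0,0.06]])

```text
clock: 8.35
tcp_pos: [0.6242, 0.0443, 0.3519]
orientation: [-0.0, -3.136, 0.0]
contact_force: [0.9, 0.7, -0.1]
grip_width: 0.0599
gripper_force: 0.0
```

carry_out(moves=[[-0.045,0,0,0,0.06],[-0.045,0,0,0,0.06],[-0.045,0,0,0,0.06],[-0.045,0,0,0,0.06],[-0.045,0,0,0,0.06],[-0.045,0,0,0,0.06],[-0.045,0,0,0,0.06],[-0.045,0,0,0,0.06]])

```text
clock: 9.15
tcp_pos: [0.6714, 0.0446, 0.3517]
orientation: [0.0, -3.142, -0.0]
contact_force: [-0.1, 0.1, -0.2]
grip_width: 0.06
gripper_force: 0.0
```

```bash
python3 - <<'E'
from h import *
go([.61,-.31,.33],1.6)
c=r.calibration("wrist");im=r.grab_frame("wrist");cv2.imwrite("pics/w6.png",im[:,:,::-1]);np.save("w6.npy",c)
for p,q in([.597,.0445,.065],.031),([.597,.0445,.085],.008),([.597,.0445,.067],.0335):print(proj(c,p));circ(im,c,p,q,win=20)
cv2.imwrite("pics/w6c.png",cv2.resize(im[80:300,200:480,::-1],None,fx=2.8,fy=2.8))
E
```

```text
tcp [0.6714 0.0446 0.3517] yaw 1.571 tilt [-0.      0.0001] shift [ 0.0615 -0.3546  0.0217] roll -0.029 t 9.15
[319.3 121. ]
uv [316.8 119.2] r 33.0 exp 31.0 [0.5958 0.0428 0.065 ]
uv [321.3 120.3] r 32.4 exp 31.0 [0.5966 0.0458 0.065 ]
uv [319.8 118.1] r 31.3 exp 31.0 [0.5951 0.0448 0.065 ]
[319.3 121.1]
uv [320.4 121.3] r 7.2 exp 8.0 [0.5971 0.0452 0.085 ]
uv [322.7 122.8] r 8.8 exp 8.0 [0.598  0.0466 0.085 ]
uv [318.2 122.4] r 7.5 exp 8.0 [0.5978 0.0438 0.085 ]
[319.3 121. ]
uv [321.4 120.1] r 32.2 exp 33.5 [0.5964 0.0459 0.067 ]
uv [316.9 119.7] r 32.9 exp 33.5 [0.5962 0.0429 0.067 ]
uv [319.6 116.3] r 30.1 exp 33.5 [0.594  0.0447 0.067 ]
```

View pics/w6c.png

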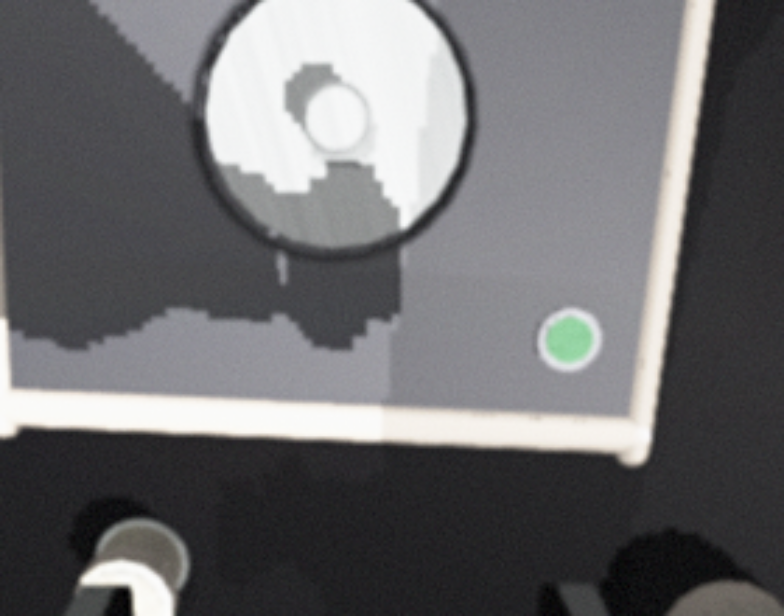

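The support sits evenly in the well, with the post top at full-image (320.4,122), i.e. (0.5975, 0.045). Next is the spacer.

carry_out(moves=[[0,-0.05,0,-0.03,0.065],[0,-0.1,0,-0.03,0.065],[0,-0.15,0,-0.03,0.065],[0,-0.2,0.01,-0.03,0.065],[0,-0.25,0.02,-0.03,0.065],[0,-0.3,0.04,-0.03,0.065],[0,-0.355,0.05,-0.03,0.065],[0,-0.355,0.05,-0.03,0.065]])

```text
clock: 10.0
tcp_pos: [0.6686, -0.318, 0.3003]
orientation: [0.034, -3.138, 0.007]
contact_force: [-0.6, -0.9, 0.5]
grip_width: 0.0648
gripper_force: 0.0
```

```bash
cat >> h.py <<'E'
def blob(im,cal,p,win):
    """unsaturated blob on cyan slab around p: centre of its bounding circle"""
    u,v=proj(cal,p).astype(int);x0,y0=max(u-win,0),max(v-win,0)
    b=im[y0:v+win,x0:u+win].astype(int);m=((b.max(2)-b.min(2))<.18*b.max(2)).astype(np.uint8)
    C,_=cv2.findContours(cv2.morphologyEx(m,cv2.MORPH_OPEN,np.ones((3,3))),cv2.RETR_EXTERNAL,cv2.CHAIN_APPROX_NONE)
    for k in sorted(C,key=cv2.contourArea)[-3:]:
        if len(k)<6: continue
        e=cv2.fitEllipse(k);uv=np.array(e[0])+[x0,y0];print("uv",uv.round(1),"axes",np.round(e[1],1),world(cal,uv,p[2]).round(4))
E
python3 - <<'E'
from h import *
o=r.get_obs();c=r.calibration("wrist");im=r.grab_frame("wrist");cv2.imwrite("pics/w7.png",im[:,:,::-1]);np.save("w7.npy",c)
p=[.605,-.312,.022];print(proj(c,p));blob(im,c,p,60);circ(im,c,p,.022,win=30);circ(im,c,p,.010,win=40)
go([.605,-.312,.19],1.6)
E
```

```text
[332.6 139.9]
uv [333.1 142.4] axes [64.6 66.7] [ 0.6066 -0.3116  0.022 ]
uv [333.7 142.2] r 21.5 exp 22.0 [ 0.6065 -0.3113  0.022 ]
uv [330.3 142.9] r 22.7 exp 22.0 [ 0.607  -0.3135  0.022 ]
uv [335.6 144.1] r 23.1 exp 22.0 [ 0.6077 -0.31    0.022 ]
uv [332.8 143.2] r 10.4 exp 10.0 [ 0.6071 -0.3118  0.022 ]
uv [331.3 145.4] r 8.8 exp 10.0 [ 0.6086 -0.3128  0.022 ]
uv [336.2 123.7] r 11.2 exp 10.0 [ 0.5947 -0.31    0.022 ]
tcp [ 0.669  -0.3173  0.3005] yaw 1.593 tilt [-0.0026 -0.0037] shift [0.0636 0.0072 0.1106] roll -0.007 t 10.05
```

carry_out(moves=[[0.045,0.0075,0.01,0,0.065],[0.062,0.0075,0.05,0,0.065],[0.062,0.0075,0.09,0,0.065],[0.062,0.0075,0.11,0,0.065],[0.062,0.0075,0.1185,0,0.065],[0.062,0.0075,0.1185,0,0.065],[0.062,0.0075,0.1185,0,0.065],[0.062,0.0075,0.1185,0,0.065]])

```text
clock: 10.85
tcp_pos: [0.6104, -0.3049, 0.1849]
orientation: [-0.048, 3.138, -0.002]
contact_force: [0.9, -0.9, 0.8]
grip_width: 0.0649
gripper_force: 0.0
```

```bash
python3 - <<'E'
from h import *
go([.6068,-.3116,.182],1.6)
E
```

```text
tcp [ 0.6104 -0.3049  0.1849] yaw 1.601 tilt [ 0.0027 -0.001 ] shift [ 0.0038 -0.0066  0.0029] roll 0.001 t 10.85
```

carry_out(moves=[[0.004,-0.0065,0.002,0,0.065],[0.004,-0.0065,0.002,0,0.065],[0.004,-0.0065,0.002,0,0.03],[0.004,-0.0065,0.002,0,0.03],[0.004,-0.0065,0.002,0,0.03],[0.004,-0.0065,0.002,0,0.03],[0.004,-0.0065,0.002,0,0.03],[0.004,-0.0065,0.002,0,0.03]])

```text
clock: 11.65
tcp_pos: [0.6058, -0.3117, 0.1818]
orientation: [-0.047, 3.141, -0.001]
contact_force: [-1.5, -0.3, 5.8]
grip_width: 0.0421
gripper_force: 40.6
```

```bash
python3 - <<'E'
from h import *
print(r.get_obs()['contact_force']);go([.6068,-.3116,.182],1.6)
E
```

```text
[-1.4840451  -0.25837228  5.79457834]
tcp [ 0.6058 -0.3117  0.1818] yaw 1.601 tilt [ 0.0005 -0.0004] shift [-0.001   0.0001 -0.0002] roll 0.001 t 11.65
```

carry_out(moves=[[0,0,-0.03,0,0.03],[0,0.02,-0.08,0.03,0.03],[0,0.06,-0.12,0.03,0.03],[0,0.11,-0.13,0.03,0.03],[0,0.16,-0.13,0.03,0.03],[0,0.21,-0.13,0.03,0.03],[0,0.26,-0.13,0.03,0.03],[0,0.3,-0.13,0.03,0.03]])

```text
clock: 12.45
tcp_pos: [0.5962, -0.0091, 0.3112]
orientation: [-0.001, 3.141, 0.001]
contact_force: [0.5, 0.8, -0.1]
grip_width: 0.0419
gripper_force: 40.8
```

```bash
python3 - <<'E'
from h import *
print(r.get_obs()['gripper_force']);go([.5965,.0451,.272],1.571)
E
```

```text
40.83892498165369
tcp [ 0.5962 -0.0091  0.3112] yaw 1.571 tilt [0.0002 0.0005] shift [-0.0003  0.0542  0.0392] roll 0.000 t 12.45
```

carry_out(moves=[[0,0.03,0,0,0.03],[0,0.054,0.01,0,0.03],[0,0.054,0.03,0,0.03],[0,0.054,0.039,0,0.03],[0,0.054,0.039,0,0.03],[0,0.054,0.039,0,0.03],[0,0.054,0.039,0,0.03],[0,0.054,0.039,0,0.03]])

```text
clock: 13.25
tcp_pos: [0.597, 0.0419, 0.2729]
orientation: [0.001, 3.14, 0.0]
contact_force: [-0.3, -0.7, 0.4]
grip_width: 0.042
gripper_force: 40.8
```

```bash
python3 - <<'E'
from h import *
go([.5965,.0451,.266],1.571)
o=r.get_obs();t=o['tcp_pos'];c=r.calibration("wrist");im=r.grab_frame("wrist");cv2.imwrite("pics/w8.png",im[:,:,::-1]);np.save("w8.npy",c)
print("post top",proj(c,[.5975,.0452,.085]),"ring top",proj(c,t+[.001,0,-.160]),"bot",proj(c,t+[.001,0,-.174]))
circ(im,c,t+[.001,0,-.160],.010,win=20);circ(im,c,t+[.001,0,-.160],.022,win=20)
x=cv2.resize(im[230:430,190:450,::-1],None,fx=3,fy=3,interpolation=2);cv2.imwrite("pics/w8c.png",x)
E
```

```text
tcp [0.597  0.0419 0.2729] yaw 1.57 tilt [0.0013 0.0002] shift [0.0005 0.0032 0.0069] roll -0.001 t 13.25
post top [326.5 286.5] ring top [319.4 318.1] bot [319.5 301.5]
uv [320.1 315.3] r 11.0 exp 10.0 [0.5967 0.0422 0.1129]
uv [315.6 319.8] r 8.5 exp 10.0 [0.5988 0.0403 0.1129]
uv [322.3 319.8] r 9.0 exp 10.0 [0.5988 0.0431 0.1129]
uv [319.3 313.1] r 21.2 exp 22.0 [0.5957 0.0419 0.1129]
uv [320.1 308.9] r 22.8 exp 22.0 [0.5939 0.0422 0.1129]
uv [319.7 306.3] r 23.8 exp 22.0 [0.5927 0.042  0.1129]
```

View pics/w8c.png

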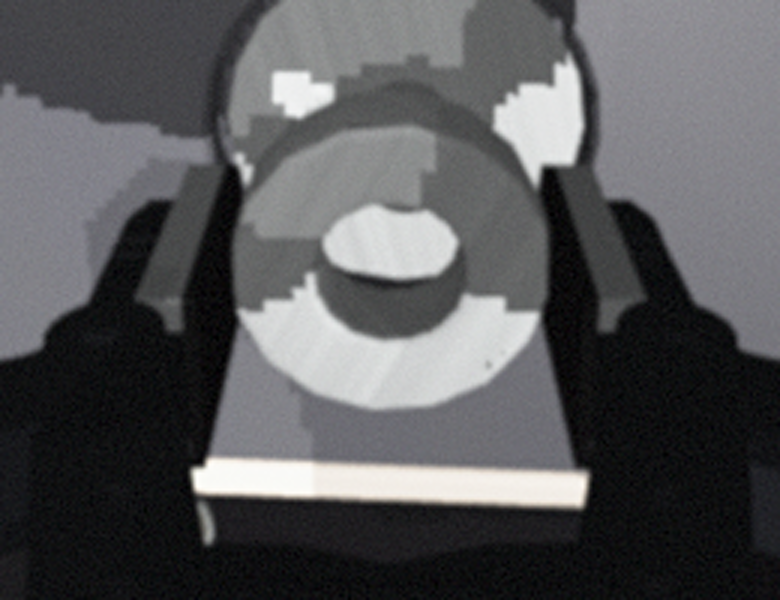

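The held ring is centred at about (320,319), i.e. +1.2 mm in x from the TCP. I'll shift onto the post and start down.

carry_out(moves=[[0.0007,0.003,0.005,0,0.03],[0.0007,0.003,0.009,0,0.03],[0.0007,0.003,0.01,0,0.03],[0.0007,0.003,0.01,0,0.03],[0.0007,0.003,0.012,0,0.03],[0.0007,0.003,0.015,0,0.03],[0.0007,0.003,0.017,0,0.03],[0.0007,0.003,0.017,0,0.03]])

```text
clock: 14.1
tcp_pos: [0.5958, 0.0455, 0.2547]
orientation: [0.0, -3.141, 0.0]
contact_force: [-0.3, -0.0, 0.1]
grip_width: 0.0418
gripper_force: 40.8
```

```bash
python3 - <<'E'
from h import *
go([.5963,.045,.2388],1.571);print(r.get_obs()['contact_force'])
E
```

```text
tcp [0.5958 0.0455 0.2547] yaw 1.571 tilt [-0.0007 -0.0001] shift [-0.0005 -0.0005  0.0159] roll -0.000 t 14.1
[-0.27018207 -0.02909319  0.06825684]
```

carry_out(moves=[[-0.0003,-0.0003,0.004,0,0.03],[-0.0003,-0.0003,0.008,0,0.03],[-0.0003,-0.0003,0.012,0,0.03],[-0.0003,-0.0003,0.015,0,0.03],[-0.0003,-0.0003,0.0165,0,0.03],[-0.0003,-0.0003,0.0165,0,0.03],[-0.0003,-0.0003,0.0165,0,0.03],[-0.0003,-0.0003,0.0165,0,0.03]])

```text
clock: 14.9
tcp_pos: [0.5962, 0.0451, 0.2388]
orientation: [0.0, -3.141, -0.0]
contact_force: [-2.0, -0.7, 3.3]
grip_width: 0.0422
gripper_force: 41.1
```

```bash
python3 - <<'E'
from h import *
go([.5963,.045,.2388],1.571);print(r.get_obs()['contact_force'])
E
```

```text
tcp [0.5962 0.0451 0.2388] yaw 1.571 tilt [-0.0002  0.0001] shift [-0.0001 -0.0001 -0.    ] roll -0.000 t 14.9
[-2.03477246 -0.73102749  3.25330294]
```

carry_out(moves=[[0,0,0,0,0.065],[0,0,0,0,0.065],[0,0,0,0,0.065],[0,0,0,0,0.065],[0,0,0,0,0.065],[0,0,-0.04,0,0.065],[0,0,-0.09,0,0.065],[0,0,-0.12,0,0.065]])

```text
clock: 15.7
tcp_pos: [0.5969, 0.0449, 0.3619]
orientation: [0.0, 3.138, 0.001]
contact_force: [0.3, -0.2, -0.2]
grip_width: 0.0647
gripper_force: 0.0
```

carry_out(moves=[[-0.05,0,0,0,0.085],[-0.075,0,0,0,0.085],[-0.075,0,0,0,0.085],[-0.075,0,0,0,0.085],[-0.075,0,0,0,0.085],[-0.075,0,0,0,0.085],[-0.075,0,0,0,0.085],[-0.075,0,0,0,0.085]])

```text
clock: 16.5
tcp_pos: [0.6709, 0.0452, 0.3588]
orientation: [0.0, -3.142, -0.0]
contact_force: [-0.1, -0.0, 0.5]
grip_width: 0.0852
gripper_force: 0.0
```

```bash
python3 - <<'E'
from h import *
c=r.calibration("wrist");im=r.grab_frame("wrist");cv2.imwrite("pics/w9.png",im[:,:,::-1]);np.save("w9.npy",c)
for p,q in([.5975,.0452,.085],.008),([.5975,.0452,.079],.022):print(proj(c,p));circ(im,c,p,q,win=20)
go([.59,-.317,.31],1.6)
E
```

```text
[319.4 122.7]
uv [318.6 121.2] r 9.0 exp 8.0 [0.5966 0.0446 0.085 ]
uv [321.2 122.7] r 9.0 exp 8.0 [0.5975 0.0463 0.085 ]
uv [320.4 125.7] r 8.7 exp 8.0 [0.5993 0.0458 0.085 ]
[319.4 122.7]
uv [321.2 122.3] r 22.4 exp 22.0 [0.5973 0.0463 0.079 ]
uv [324.2 125.3] r 25.1 exp 22.0 [0.5992 0.0483 0.079 ]
uv [324.9 112.2] r 23.7 exp 22.0 [0.591  0.0488 0.079 ]
tcp [0.671  0.0453 0.3588] yaw 1.571 tilt [0.     0.0002] shift [ 0.0811 -0.3623  0.0487] roll -0.029 t 16.55
```

Ring and post are concentric at about (0.5975, 0.046). On to the pan.

carry_out(moves=[[0.01,-0.05,0,-0.03,0.085],[0.02,-0.1,0,-0.03,0.085],[0.03,-0.15,0,-0.03,0.085],[0.045,-0.2,0.01,-0.03,0.085],[0.06,-0.25,0.02,-0.03,0.085],[0.07,-0.3,0.035,-0.03,0.085],[0.08,-0.345,0.05,-0.03,0.085],[0.08,-0.362,0.05,-0.03,0.085]])

```text
clock: 17.35
tcp_pos: [0.5883, -0.3213, 0.3073]
orientation: [0.039, -3.138, 0.002]
contact_force: [0.4, 0.2, 0.5]
grip_width: 0.0851
gripper_force: 0.0
```

carry_out(moves=[[0,0,0,0,0.085],[0,0,0,0,0.085],[0,0,0,0,0.085],[0,0,0,0,0.085],[0,0,0,0,0.085],[0,0,0,0,0.085],[0,0,0,0,0.085],[0,0,0,0,0.085]])

```text
clock: 18.15
tcp_pos: [0.5914, -0.3167, 0.3087]
orientation: [-0.048, 3.141, 0.0]
contact_force: [0.9, -0.5, -0.3]
grip_width: 0.0849
gripper_force: 0.0
```

```bash
python3 - <<'E'
from h import *
c=r.calibration("wrist");im=r.grab_frame("wrist");cv2.imwrite("pics/w10.png",im[:,:,::-1]);np.save("w10.npy",c)
p=[.515,-.317,.021];print(proj(c,p));blob(im,c,p,75);circ(im,c,p,.031,win=30)
go([.515,-.317,.182],1.6)
E
```

```text
[322.5 118. ]
uv [322.5 116. ] axes [91.7 96.3] [ 0.5137 -0.3171  0.021 ]
uv [322.7 114.2] r 30.9 exp 31.0 [ 0.5126 -0.317   0.021 ]
uv [320.4 116.8] r 29.8 exp 31.0 [ 0.5143 -0.3184  0.021 ]
uv [324.9 115.3] r 32.6 exp 31.0 [ 0.5132 -0.3154  0.021 ]
tcp [ 0.5913 -0.3167  0.3087] yaw 1.601 tilt [ 0. -0.] shift [0.0763 0.0021 0.1267] roll 0.001 t 18.2
```

carry_out(moves=[[0.045,0.002,0.01,0,0.085],[0.077,0.002,0.05,0,0.085],[0.077,0.002,0.09,0,0.085],[0.077,0.002,0.115,0,0.085],[0.077,0.002,0.127,0,0.085],[0.077,0.002,0.131,0,0.085],[0.077,0.002,0.131,0,0.085],[0.077,0.002,0.131,0,0.085]])

```text
clock: 19.0
tcp_pos: [0.515, -0.3176, 0.1789]
orientation: [-0.047, 3.139, -0.002]
contact_force: [-0.6, 0.2, 1.0]
grip_width: 0.0849
gripper_force: 0.0
```

carry_out(moves=[[0,0,0,0,0.05],[0,0,0,0,0.05],[0,0,0,0,0.05],[0,0,0,0,0.05],[0,0,0,0,0.05],[0,0,0,0,0.05],[0,0,0,0,0.05],[0,0,0,0,0.05]])

```text
clock: 19.8
tcp_pos: [0.5147, -0.3174, 0.1791]
orientation: [-0.047, 3.139, -0.001]
contact_force: [-1.2, 2.6, 7.9]
grip_width: 0.0598
gripper_force: 41.3
```

```bash
python3 - <<'E'
from h import *
print(r.get_obs()['contact_force']);go([.514,-.317,.177],1.6)
E
```

```text
[-1.17088445  2.59944007  7.86090188]
tcp [ 0.5147 -0.3174  0.1791] yaw 1.601 tilt [ 0.0018 -0.0005] shift [0.0007 0.0004 0.0021] roll 0.001 t 19.8
```

carry_out(moves=[[0,0,-0.03,0,0.05],[-0.02,0.02,-0.08,0.03,0.05],[-0.04,0.06,-0.12,0.03,0.05],[-0.05,0.11,-0.13,0.03,0.05],[-0.06,0.16,-0.13,0.03,0.05],[-0.07,0.21,-0.13,0.03,0.05],[-0.08,0.26,-0.13,0.03,0.05],[-0.09,0.3,-0.13,0.03,0.05]])

```text
clock: 20.6
tcp_pos: [0.5931, -0.0222, 0.3083]
orientation: [-0.0, 3.141, 0.001]
contact_force: [1.0, -0.2, -0.8]
grip_width: 0.0599
gripper_force: 43.6
```

```bash
python3 - <<'E'
from h import *
print(r.get_obs()['gripper_force']);go([.598,.0453,.265],1.571)
E
```

```text
43.600704073905945
tcp [ 0.5931 -0.0222  0.3083] yaw 1.571 tilt [0.0008 0.0004] shift [-0.0049  0.0675  0.0434] roll -0.000 t 20.6
```

carry_out(moves=[[-0.004,0.035,0,0,0.05],[-0.004,0.065,0.01,0,0.05],[-0.004,0.065,0.03,0,0.05],[-0.004,0.065,0.04,0,0.05],[-0.004,0.065,0.043,0,0.05],[-0.004,0.065,0.043,0,0.05],[-0.004,0.065,0.043,0,0.05],[-0.004,0.065,0.043,0,0.05]])

```text
clock: 21.4
tcp_pos: [0.5976, 0.04, 0.2654]
orientation: [0.002, 3.14, 0.0]
contact_force: [-1.2, 0.9, -0.4]
grip_width: 0.06
gripper_force: 43.6
```

```bash
python3 - <<'E'
from h import *
o=r.get_obs();t=o['tcp_pos'];c=r.calibration("wrist");im=r.grab_frame("wrist");cv2.imwrite("pics/w11.png",im[:,:,::-1]);np.save("w11.npy",c)
go([.598,.0453,.265],1.571);p=t+[0,0,-.158]
print("pan top",proj(c,p),proj(c,p-[.031,0,0]),proj(c,p+[0,.031,0]),proj(c,p-[0,.031,0]))
circ(im,c,p,.031,win=20,tol=.08)
# column profile for the pan's near edge
u,v=proj(c,p-[.031,0,0]).astype(int)
print(v-14,cv2.cvtColor(im,cv2.COLOR_RGB2GRAY)[v-14:v+14,u-6:u+7].mean(1).round())
x=cv2.resize(im[210:430,180:460,::-1],None,fx=2.8,fy=2.8,interpolation=2);cv2.imwrite("pics/w11c.png",x)
E
```

```text
tcp [0.5975 0.0402 0.2654] yaw 1.57 tilt [0.0012 0.0002] shift [-0.0005  0.0051  0.0004] roll -0.001 t 21.45
pan top [319.4 318.4] [319.2 244.3] [397.8 318.3] [241.  318.5]
uv [319.3 301.8] r 31.9 exp 31.0 [0.5903 0.04   0.1074]
uv [320.4 304.4] r 30.9 exp 31.0 [0.5914 0.0404 0.1074]
uv [321.6 306.7] r 29.9 exp 31.0 [0.5924 0.0409 0.1074]
230 [140. 140. 141. 140. 141. 137. 118.  98.  86.  80.  77.  75.  73.  70.
  67.  64.  71.  92. 110. 117. 120. 116. 115. 117. 119. 118. 118. 116.]
```

View pics/w11c.png

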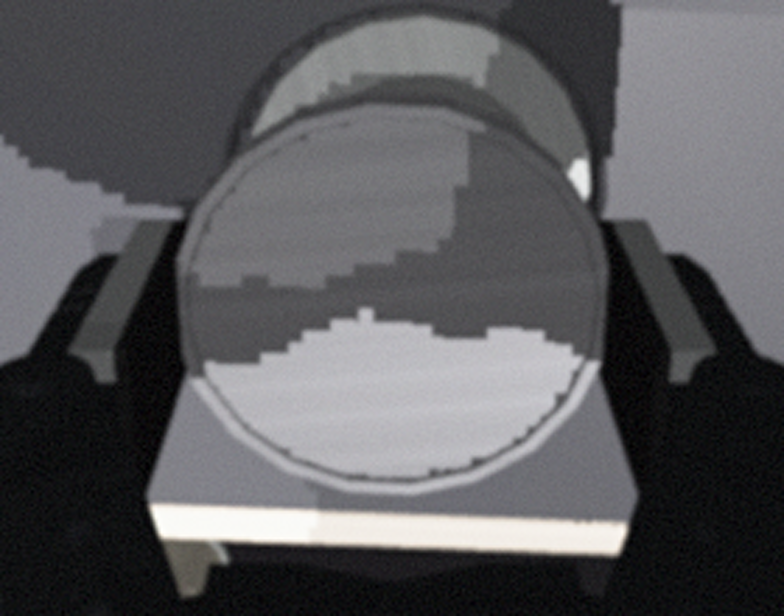

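```bash
python3 - <<'E'
from h import *
a=np.linspace(0,2*np.pi,200)
def box(c,p,rad):
    q=np.array([proj(c,p+rad*np.array([np.cos(t),np.sin(t),0])) for t in a]);return q.min(0),q.max(0)
c=np.load("w8.npy",allow_pickle=True).item();t=np.array([.597,.0419,.2729])
for dx in(0,.001):print("ring",*box(c,t+[dx,0,-.160],.022),"obs 267.7 271.7 372.7 366")
c=np.load("w11.npy",allow_pickle=True).item();t=np.array([.5976,.04,.2654])
for dx,dz in((0,-.158),(-.001,-.158),(-.002,-.158),(0,-.163)):print("pan",*box(c,t+[dx,0,dz],.031),"obs 244.3 244-250 396.4 385.7")
E
```

```text
ring [264.5 264.8] [374.4 362.5] obs 267.7 271.7 372.7 366
ring [264.6 267.3] [374.3 364.5] obs 267.7 271.7 372.7 366
pan [240.9 244.4] [397.9 383.7] obs 244.3 244-250 396.4 385.7
pan [240.7 241.8] [398.1 381.7] obs 244.3 244-250 396.4 385.7
pan [240.5 239.2] [398.2 379.7] obs 244.3 244-250 396.4 385.7
pan [243.4 240.1] [395.4 375.7] obs 244.3 244-250 396.4 385.7
```

The pan is flat in the grip, with its rim spanning columns 244 to 396, rows about 247 to 386, and roughly +1 mm in x from the TCP. I'll go over the post and start down.

carry_out(moves=[[0.0003,0.005,0.001,0,0.05],[0.0003,0.005,0.004,0,0.05],[0.0003,0.005,0.006,0,0.05],[0.0003,0.005,0.006,0,0.05],[0.0003,0.005,0.008,0,0.05],[0.0003,0.005,0.01,0,0.05],[0.0003,0.005,0.012,0,0.05],[0.0003,0.005,0.012,0,0.05]])

```text
clock: 22.25
tcp_pos: [0.5968, 0.0457, 0.2523]
orientation: [0.0, -3.141, 0.0]
contact_force: [-0.0, 0.0, -0.2]
grip_width: 0.0591
gripper_force: 43.6
```

```bash
python3 - <<'E'
from h import *
go([.5972,.0451,.25],1.571);print(r.get_obs()['contact_force'])
E
```

```text
tcp [0.5968 0.0457 0.2523] yaw 1.571 tilt [-0.0006 -0.0001] shift [-0.0004 -0.0006  0.0023] roll -0.000 t 22.25
[-0.00590062  0.02153771 -0.20968882]
```

carry_out(moves=[[0,-0.0004,0.001,0,0.05],[0,-0.0004,0.002,0,0.05],[0,-0.0004,0.0025,0,0.05],[0,-0.0004,0.003,0,0.05],[0,-0.0004,0.003,0,0.05],[0,-0.0004,0.003,0,0.05],[0,-0.0004,0.003,0,0.05],[0,-0.0004,0.003,0,0.05]])

```text
clock: 23.05
tcp_pos: [0.5969, 0.0453, 0.2501]
orientation: [-0.0, 3.142, 0.0]
contact_force: [-2.5, 0.5, 4.3]
grip_width: 0.0598
gripper_force: 44.1
```

```bash
python3 - <<'E'
from h import *
go([.5972,.0451,.25],1.571);print(r.get_obs()['contact_force'])
E
```

```text
tcp [0.5969 0.0453 0.2501] yaw 1.571 tilt [0.     0.0003] shift [-0.0003 -0.0002  0.0001] roll -0.000 t 23.05
[-2.53002509  0.53009764  4.31237411]
```

carry_out(moves=[[0,0,0,0,0.085],[0,0,0,0,0.085],[0,0,0,0,0.085],[0,0,0,0,0.085],[0,0,0,0,0.085],[0,0,-0.03,0,0.085],[0,0,-0.08,0,0.085],[0,0,-0.125,0,0.085]])

```text
clock: 23.85
tcp_pos: [0.5967, 0.0452, 0.376]
orientation: [-0.0, -3.141, 0.001]
contact_force: [1.1, 0.2, 0.2]
grip_width: 0.085
gripper_force: 0.0
```

carry_out(moves=[[-0.045,0,0,0,0.06],[-0.075,0,0,0,0.06],[-0.075,0,0,0,0.06],[-0.075,0,0,0,0.06],[-0.075,0,0,0,0.06],[-0.075,0,0,0,0.06],[-0.075,0,0,0,0.06],[-0.075,0,0,0,0.06]])

```text
clock: 24.65
tcp_pos: [0.6716, 0.0454, 0.3748]
orientation: [0.0, -3.142, -0.0]
contact_force: [0.3, 0.0, 0.2]
grip_width: 0.0601
gripper_force: 0.0
```

```bash
python3 - <<'E'
from h import *
c=r.calibration("wrist");im=r.grab_frame("wrist");cv2.imwrite("pics/w12b.png",im[:,:,::-1]);np.save("w12.npy",c)
for p,q in([.5975,.0452,.092],.031),([.5325,-.0085,.067],.006):print(proj(c,p));circ(im,c,p,q,win=20)
go([.65,.305,.37],1.6)
E
```

```text
[319.2 121.6]
uv [322.4 118.8] r 33.2 exp 31.0 [0.5957 0.0473 0.092 ]
uv [319.1 116.6] r 31.0 exp 31.0 [0.5943 0.0451 0.092 ]
uv [317.2 118.8] r 31.0 exp 31.0 [0.5957 0.0439 0.092 ]
[239.6  20.8]
uv [239.2  22.1] r 6.0 exp 6.0 [ 0.5332 -0.0088  0.067 ]
uv [238.1  19.1] r 6.6 exp 6.0 [ 0.5314 -0.0094  0.067 ]
uv [237.7  14.9] r 6.3 exp 6.0 [ 0.529  -0.0095  0.067 ]
tcp [0.6717 0.0454 0.3748] yaw 1.571 tilt [0.     0.0002] shift [0.0216 0.2596 0.0048] roll -0.029 t 24.7
```

carry_out(moves=[[0.0,0.05,0,0,0.06],[0.0,0.1,0,0,0.06],[0.005,0.15,0,0,0.06],[0.01,0.2,0,0,0.06],[0.015,0.235,0,0,0.06],[0.02,0.255,0,0,0.06],[0.02,0.255,0,0,0.06],[0.02,0.255,0,0,0.06]])

```text
clock: 25.5
tcp_pos: [0.6522, 0.2987, 0.3746]
orientation: [0.002, 3.141, -0.002]
contact_force: [0.3, -0.6, -0.8]
grip_width: 0.0599
gripper_force: 0.0
```

```bash
python3 - <<'E'
from h import *
def rack(im,c,name):
    g=cv2.cvtColor(im,cv2.COLOR_RGB2GRAY)
    C,_=cv2.findContours(((g>170)*255).astype(np.uint8),cv2.RETR_EXTERNAL,cv2.CHAIN_APPROX_NONE)
    u=proj(c,[.505,.307,.082])
    for k in C:
        if cv2.contourArea(k)>1200 and cv2.pointPolygonTest(cv2.convexHull(k),tuple(map(float,u)),False)>0:
            b=cv2.boxPoints(cv2.minAreaRect(k));w=np.array([world(c,q,.082) for q in b]);print(name,w[:,:2].round(4).tolist(),"ctr",w.mean(0).round(4),"sides",np.linalg.norm(w-np.roll(w,1,0),axis=1).round(3))
t=r.calibration("top");rack(cv2.imread("pics/top0.png")[:,:,::-1].copy(),t,"top")
print("collar top",world(t,(176,226),.086),"handle top",world(t,(167,217),.152))
go([.65,.305,.37],1.6)
c=r.calibration("wrist");im=r.grab_frame("wrist");cv2.imwrite("pics/w13.png",im[:,:,::-1]);np.save("w13.npy",c);rack(im,c,"wrist")
for p,q in([.565,.304,.086],.010),([.565,.304,.152],.006):print(proj(c,p));circ(im,c,p,q,win=40,tol=.2)
E
```

```text
top [[1.204, 0.8007], [1.1544, -0.9162], [-0.0465, -0.7443], [-0.0115, 0.6862]] ctr [ 0.5751 -0.0434  0.082 ] sides [1.221 1.718 1.213 1.431]
collar top [0.56237254 0.30656457 0.086     ] handle top [0.56808795 0.31187014 0.152     ]
tcp [0.6522 0.2987 0.3746] yaw 1.57 tilt [ 0.0002 -0.0015] shift [0.0022 0.0063 0.0046] roll -0.030 t 25.5
[328.  100.9]
uv [341.6 103.1] r 9.5 exp 10.0 [0.5664 0.3131 0.086 ]
uv [340.8 100.1] r 11.0 exp 10.0 [0.5645 0.3125 0.086 ]
uv [345.7 103.1] r 8.1 exp 10.0 [0.5664 0.3158 0.086 ]
[330.6  94.3]
uv [343.2 103.1] r 6.4 exp 6.0 [0.5691 0.3103 0.152 ]
uv [340.6 102.3] r 7.0 exp 6.0 [0.5687 0.309  0.152 ]
uv [339.1 104.6] r 5.8 exp 6.0 [0.5698 0.3082 0.152 ]
```

```bash
python3 - <<'E'
from h import *
c=r.calibration("wrist");o=r.get_obs();im=r.grab_frame("wrist");cv2.imwrite("pics/w14.png",im[:,:,::-1]);np.save("w14.npy",c);print(o['tcp_pos'])
g=cv2.cvtColor(im,cv2.COLOR_RGB2GRAY)
# rows/cols of rack top at z .082 near far end: y-scan at several x, x-scan along centre
for x in(.53,.545,.59):
    print("x",x," ".join(str(int(g[tuple(proj(c,[x,y,.082]).round().astype(int)[::-1])])) for y in np.arange(.255,.365,.004)))
for y in(.285,.295,.325,.335):
    L=[]
    for x in np.arange(.53,.63,.004):
        u=proj(c,[x,y,.082]).round().astype(int);L.append(str(int(g[u[1],u[0]])))
    print("y",y," ".join(L))
u,v=proj(c,[.566,.310,.12]).astype(int);print("patch origin",u-26,v-26)
for row in range(v-26,v+32,2):print(row,"".join(f"{g[row,k]//10:3d}" for k in range(u-26,u+30,2)))
E
```

```text
[0.65261504 0.29752077 0.37486665]
x 0.53 30 28 27 23 20 15 5 206 205 205 203 204 203 201 212 205 233 233 238 238 234 238 40 39 40 43 41 43
x 0.545 24 30 31 15 14 17 11 205 207 209 204 207 205 206 213 211 208 235 238 238 235 240 38 39 42 41 44 41
x 0.59 25 21 8 13 12 9 19 211 209 153 94 100 92 217 224 212 212 216 222 219 219 244 45 46 48 47 46 46
y 0.285 207 209 207 207 207 196 197 210 206 211 208 212 212 207 209 211 211 96 99 91 33 34 38 33 32
y 0.295 203 203 202 203 203 92 93 95 106 208 207 210 209 209 212 94 96 95 92 92 46 36 36 38 35
y 0.325 233 234 235 236 236 236 239 217 209 213 211 215 215 210 218 220 218 222 218 218 86 31 38 38 39
y 0.335 234 234 234 232 236 234 234 235 234 235 236 236 235 233 236 219 215 213 214 215 79 38 37 40 37
patch origin 315 72
72  19 19 20 20 21 21 20 20 20 20 20 20 21 20 20 21 21 20 20 20 20 23 23 23 23 24 24 23
74  10 13 20 20 21 20 20 20 20 20 20 20 21 21 21 21 21 20 21 20 20 23 23 23 23 23 24 24
76   9 11 15 15 16 21 20 20 20 20 20 20 21 21 21 21 20 20 21 20 20 21 22 23 23 24 24 24
78   9  9  9  8 13 20 20 20 20 21 20 20 20 21 21 20 20 20 21 20 20
[... 1536 characters left out ...]
21 21 21 21 17 18 20 18 12  7  6  6  8 11 12 15 18 20 21 21 21 21 22 22 22 22
116  20 20 20 20 21 21 19 16 18 19 19 17 15 14 16 17 19 19 20 21 21 21 21 21 22 22 21 22
118  21 21 21 21 20 21 21 19 16 18 19 19 20 19 20 20 19 20 20 20 21 21 21 21 22 22 22 22
120  21 21 21 21 21 21 21 20 19 17 18 18 19 19 19 18 19 21 21 20 21 21 21 21 22 22 22 22
122  20 20 21 21 21 21 21 21 21 21 20 19 20 20 20 20 21 21 21 21 21 21 21 21 21 22 22 22
124  20 21 21 21 21 21 21 20 21 21 21 21 21 21 21 21 21 21 21 20 21 21 21 21 21 22 22 21
126  21 21 21 20 21 21 21 21 21 21 21 21 21 21 21 21 21 21 21 20 21 21 21 21 22 22 22 21
128  21 21 21 21 21 21 21 20 21 21 21 21 21 21 21 21 21 21 21 21 21 21 21 21 21 22 22 21
```

```bash
python3 - <<'E'
from h import *
c=np.load("w14.npy",allow_pickle=True).item()
print(world(c,(347,102),.152),world(c,(340,106),.086));go([.568,.311,.30],1.571);go([.568,.311,.265],1.571)
E
```

```text
[0.56910742 0.31109644 0.152     ] [0.56878352 0.31095492 0.086     ]
tcp [0.6528 0.2971 0.3749] yaw 1.567 tilt [ 0.0006 -0.0016] shift [0.0849 0.0137 0.0749] roll -0.004 t 25.6
tcp [0.6528 0.2971 0.3749] yaw 1.567 tilt [ 0.0006 -0.0016] shift [0.0849 0.0137 0.1099] roll -0.004 t 25.6
```

carry_out(moves=[[0.045,0.0135,0,0,0.06],[0.084,0.0135,0.015,0,0.06],[0.084,0.0135,0.025,0,0.06],[0.084,0.0135,0.025,0,0.06],[0.084,0.0135,0.025,0,0.06],[0.084,0.0135,0.025,0,0.06],[0.084,0.0135,0.025,0,0.06],[0.084,0.0135,0.025,0,0.06]])

```text
clock: 26.4
tcp_pos: [0.5686, 0.3136, 0.35]
orientation: [0.001, 3.141, 0.0]
contact_force: [0.5, -0.2, 0.4]
grip_width: 0.0602
gripper_force: 0.0
```

```bash
python3 - <<'E'
from h import *
go([.569,.311,.264],1.571)
E
```

```text
tcp [0.5686 0.3136 0.35  ] yaw 1.57 tilt [0.0008 0.0002] shift [-0.0003 -0.0026  0.086 ] roll -0.001 t 26.4
```

carry_out(moves=[[0,-0.0025,0.02,0,0.06],[0,-0.0025,0.045,0,0.06],[0,-0.0025,0.065,0,0.06],[0,-0.0025,0.08,0,0.06],[0,-0.0025,0.084,0,0.06],[0,-0.0025,0.084,0,0.06],[0,-0.0025,0.084,0,0.06],[0,-0.0025,0.084,0,0.06]])

```text
clock: 27.2
tcp_pos: [0.5684, 0.3115, 0.2668]
orientation: [-0.0, 3.14, 0.002]
contact_force: [-0.0, 0.2, 0.3]
grip_width: 0.0597
gripper_force: 0.0
```

carry_out(moves=[[0,0,0,0,0],[0,0,0,0,0],[0,0,0,0,0],[0,0,0,0,0],[0,0,0,0,0],[0,0,0,0,0],[0,0,0,0,0],[0,0,0,0,0]], force=80)

```text
clock: 28.0
tcp_pos: [0.568, 0.3114, 0.266]
orientation: [-0.0, 3.141, 0.001]
contact_force: [-1.0, -0.4, 5.5]
grip_width: 0.0101
gripper_force: 77.9
```

```bash
python3 - <<'E'
from h import *
go([.569,.311,.266],1.571);print(r.get_obs()['contact_force'])
E
```

```text
tcp [0.568  0.3114 0.266 ] yaw 1.571 tilt [0.0003 0.0004] shift [-0.001  -0.0004 -0.    ] roll -0.000 t 28.0
[-1.03986763 -0.3698301   5.46259197]
```

carry_out(moves=[[0,0,-0.01,0,0],[0,0,-0.04,0,0],[0,0,-0.08,0,0],[0,0,-0.12,0,0],[0,0,-0.12,0,0],[0,0,-0.12,0,0],[0.005,-0.04,-0.12,0,0],[0.01,-0.09,-0.12,0,0]])

```text
clock: 28.8
tcp_pos: [0.5567, 0.2232, 0.3836]
orientation: [0.009, -3.139, 0.002]
contact_force: [-0.2, -2.0, -0.4]
grip_width: 0.0097
gripper_force: 78.1
```

carry_out(moves=[[0.005,-0.04,0,0,0],[0.01,-0.08,0,0,0],[0.015,-0.12,0,0,0],[0.02,-0.16,0,0,0],[0.025,-0.2,0,0,0],[0.025,-0.228,0,0,0],[0.025,-0.228,0,0,0],[0.025,-0.228,0,0,0]])

```text
clock: 29.6
tcp_pos: [0.5324, -0.0067, 0.3845]
orientation: [-0.002, -3.139, 0.0]
contact_force: [-0.4, 0.4, -0.3]
grip_width: 0.0098
gripper_force: 78.1
```

```bash
python3 - <<'E'
from h import *
o=r.get_obs();print(o['gripper_force']);go([.5315,-.0084,.345],1.571)
E
```

```text
78.13499808311462
tcp [ 0.5324 -0.0067  0.3845] yaw 1.57 tilt [-0.0023 -0.0002] shift [ 0.0008 -0.0016  0.0395] roll -0.001 t 29.6
```

carry_out(moves=[[0.0008,-0.0016,0.02,0,0],[0.0008,-0.0016,0.04,0,0],[0.0008,-0.0016,0.04,0,0],[0.0008,-0.0016,0.04,0,0],[0.0008,-0.0016,0.04,0,0],[0.0008,-0.0016,0.04,0,0],[0.0008,-0.0016,0.04,0,0],[0.0008,-0.0016,0.04,0,0]])

```text
clock: 30.4
tcp_pos: [0.5323, -0.008, 0.3461]
orientation: [-0.0, 3.141, 0.0]
contact_force: [-0.6, -0.4, -0.5]
grip_width: 0.0103
gripper_force: 78.1
```

```bash
python3 - <<'E'
from h import *
o=r.get_obs();t=o['tcp_pos'];go([.5315,-.0084,.334],1.571)
c=r.calibration("wrist");im=r.grab_frame("wrist");cv2.imwrite("pics/w15.png",im[:,:,::-1]);np.save("w15.npy",c)
g=cv2.cvtColor(im,cv2.COLOR_RGB2GRAY)
h=proj(c,[.5325,-.0088,.067]);k=proj(c,t+[.001,-.0004,-.259]);print("hole",h,"tip",k,"collar",proj(c,t+[.001,-.0004,-.184]))
u,v=((h+k)/2).astype(int)
print("cols from",u-24)
for row in range(v-24,v+26,1):print(row,"".join(f"{g[row,q]//10:3d}" for q in range(u-24,u+26,2)))
E
```

```text
tcp [ 0.5323 -0.008   0.3461] yaw 1.571 tilt [0.0007 0.0003] shift [ 0.0008 -0.0004  0.0121] roll 0.000 t 30.4
hole [318.5 230.4] tip [319.  240.3] collar [318.6 291.4]
cols from 294
211   7  7  8 13 14 14 14 14 14 14 14 14 14 14 14 15 14 14 15 14 14 15 14 14 14
212   7  7  6 12 14 14 14 14 14 14 14 14 14 14 14 14 14 14 14 14 14 14 14 14 14
213   7  7  7  9 10 12 14 14 14 14 14 15 14 14 15 15 14 15 15 15 15 14 14 14 14
214   6  6  6  7  7 10 14 14 14 14 14 14 14 14 15 14 14 14 14 14 14 14 14 14 15
215   9  8  7  6  7  8 13 14 14 14 14 14 14 15 14 14 14 14 15 14 15 14 14 14 14
216  12 11  7  6  6  8 10 13 14 14 14 14 14 14 14 14 14 14 14 14 14 15 14 14 14
217  14 13  7  7  6  6  7 12 14 14 14 14 14 14 14 15 14 14 14 14 14 14 14 14 14
218  15 13  9  7  6  7  7 11 13 14 14 14 14 14 14 14 14 14 14 14 14 15 15 14 14
219  14 14 12  9  7  6  7  9 11 14 14 15 16 16 14 14 14 14 14 14 14 14 14 14 14
220  14 14 14 10  6  6  6  7  9 14 16 19 19 18 17 15 14 15 14 15 15 15 14 14 15
221  14 15 14 11  8  7  6  6  8 16 19 19 18 19 19 18 15 15 15 15 15 15 15 14 15
222  14 14 15 13 11  7  6  6 10 17 17
[... 2382 characters left out ...]
 14 13 14 14 14 14  9  7  7  6 10 12 12 12 11 11 11 12 12 12
253  13 14 14 14 13 14 14 14 14 14 14  8  6  7  7 10 12 12 12 12 12 12 12 12 12
254  14 14 14 13 14 14 14 14 14 14 14  9  7  7  6 10 12 12 12 12 11 12 12 12 12
255  14 14 14 14 14 14 13 14 14 14 13  9  7  7  7 10 11 12 12 12 12 12 12 12 12
256  14 13 13 14 14 14 14 14 13 14 14  9  7  7  7 10 12 12 12 12 11 12 12 12 12
257  13 14 14 14 13 14 14 13 14 14 13  9  7  6  6 10 12 11 12 12 12 12 12 12 12
258  14 14 14 14 14 13 14 14 14 12 12  8  7  7  6 10 12 11 12 12 12 12 12 12 12
259  14 13 13 14 14 14 13 13 13 12 11  7  7  7  6 10 11 12 12 12 12 12 12 12 12
260  13 12 12 13 14 14 14 14 13 12 11  8  7  7  7 10 12 12 11 11 12 12 12 11 12
```

The bezel ring in the image spans columns 308 to 329 and rows 220 to 241, so its centre is (318.5, 230.5), exactly where predicted. The needle is at columns 316 to 323, about 1 mm to +y. I'll correct for that and enter the hole.

carry_out(moves=[[0.0008,-0.0014,0.002,0,0],[0.0008,-0.0014,0.006,0,0],[0.0008,-0.0014,0.01,0,0],[0.0008,-0.0014,0.014,0,0],[0.0008,-0.0014,0.019,0,0],[0.0008,-0.0014,0.024,0,0],[0.0008,-0.0014,0.026,0,0],[0.0008,-0.0014,0.026,0,0]])

```text
clock: 31.25
tcp_pos: [0.5312, -0.0094, 0.3192]
orientation: [0.0, -3.141, 0.0]
contact_force: [-0.1, -0.0, -0.9]
grip_width: 0.01
gripper_force: 78.1
```

```bash
python3 - <<'E'
from h import *
print(r.get_obs()['contact_force']);go([.5315,-.0094,.316],1.571)
E
```

```text
[-0.0637776  -0.01453352 -0.8919279 ]
tcp [ 0.5312 -0.0094  0.3192] yaw 1.571 tilt [-0.0008 -0.0002] shift [-0.0003  0.      0.0032] roll -0.000 t 31.25
```

Tip is 7 mm below the deck, inside the hole, with no contact. Pressing now.

carry_out(moves=[[0,0,0.002,0,0],[0,0,0.003,0,0],[0,0,0.004,0,0],[0,0,0.005,0,0],[0,0,0.006,0,0],[0,0,0.006,0,0],[0,0,0.006,0,0],[0,0,0.006,0,0]])

```text
clock: 32.05
tcp_pos: [0.5315, -0.0094, 0.3138]
orientation: [-0.0, 3.141, 0.0]
contact_force: [-0.2, -0.3, 2.7]
grip_width: 0.0099
gripper_force: 78.2
```

```bash
python3 - <<'E'
from h import *
print(r.get_obs()['contact_force']);go([.5315,-.0094,.312],1.571)
E
```

```text
[-0.18612731 -0.34750581  2.69052018]
tcp [ 0.5315 -0.0094  0.3138] yaw 1.571 tilt [0.0003 0.0001] shift [-0.      0.      0.0018] roll -0.000 t 32.05
```

Spring force is 2.7 N at about the expected height. Pressing further to the stop.

carry_out(moves=[[0,0,0.001,0,0],[0,0,0.002,0,0],[0,0,0.003,0,0],[0,0,0.0035,0,0],[0,0,0.004,0,0],[0,0,0.004,0,0],[0,0,0.004,0,0],[0,0,0.004,0,0]])

```text
clock: 32.85
tcp_pos: [0.5319, -0.0095, 0.3108]
orientation: [-0.0, 3.14, 0.001]
contact_force: [-1.7, -0.3, 13.1]
grip_width: 0.0099
gripper_force: 79.2
```

```bash
python3 - <<'E'
from h import *
print(r.get_obs()['contact_force']);go([.5315,-.0094,.312],1.571)
E
```

```text
[-1.67145907 -0.33564927 13.07373112]
tcp [ 0.5319 -0.0095  0.3108] yaw 1.571 tilt [0.0016 0.0007] shift [ 0.0004  0.0001 -0.0012] roll -0.000 t 32.85
```

carry_out(moves=[[0,0,0,0,0],[0,0,0,0,0],[0,0,0,0,0],[0,0,0,0,0],[0,0,0,0,0],[0,0,0,0,0],[0,0,0,0,0],[0,0,0,0,0]])

```text
clock: 33.65
tcp_pos: [0.5319, -0.0096, 0.3108]
orientation: [0.0, 3.14, 0.001]
contact_force: [-2.1, 0.1, 12.9]
grip_width: 0.0102
gripper_force: 79.2
```

```bash
python3 - <<'E'
from h import *
o=r.get_obs();print(o['contact_force'],o['tcp_pos'])
if o['contact_force'][2]>6: print(r.hand_in())
E
```

```text
[-2.12202862  0.05675935 12.8846236 ] [ 0.53188503 -0.00957139  0.31075043]
the job is handed in; nothing more can be done
None
```

The job is handed in at 33.7 s with no verdict returned: by wrist force and height, the support, spacer and pan are stacked in the well and the gripped probe is holding the key at its stop with about 13 N.

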